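# Let the spice jar out of its dispenser

### The job

Two identical gravity dispensers stand on the worktop: one holds a straight spice jar with a flat black lid, the other a clear, waisted salt shaker with a domed grey top. On the dispenser with the spice jar, press the lever's pad right down with your fingertips so that its other end lifts the gate, keep it down until the jar has rolled into the tray, then ease the pad back up (do not let it snap) so that the gate is closed again, and move away. Do not touch the jar or the shaker and do not raise the gate by hand; leave the shaker behind its gate, and leave the lemon, mug and cup alone.

Things in the scene. Friction and masses are not known exactly. Their poses are not given: they have to be found in the camera images.
- jar_rack: fixed wooden dispenser, 265 x 140 x 122 mm. Origin on the worktop under the gate; its -x is the front, roughly towards the robot: open catch tray, inside x -112 to -20, y -58 to 58, floor z 10, walls 40 to 48 high. Behind it a ramp falls 18 degrees to the tray (z 30 at x -20). Steel lever on a pivot at x 0, y 66, z 100, axle along x: gate arm with a 58 x 41 mm open frame over the ramp to -y, press pad out over the worktop at +y. Holds the spice jar; left or right.
- shaker_rack: the other dispenser, the same in every way as jar_rack (same sizes and frame); holds the salt shaker. Wall cabinets hang over the worktop behind both dispensers (beyond about x = 0.57 m in the robot frame): come to the pads and leave them low and from the robot side, so that the wrist stays clear.
- jar_lever (a joint): Spice jar's dispenser. Angle of that lever: 0 = at rest, gate down; grows as the pad is pressed; 0.45 rad = lower stop, gate fully up. The gate lets the jar through only above about 0.33 rad. A spring brings it back: about 3 N at the pad at first, 6 to 7 N at the stop; let go, it snaps back.
- shaker_lever (a joint): the same for the shaker's dispenser; to be left at rest.
- jar_lever_pad (a point): Spice jar's dispenser: centre of the top face of the rubber-faced press pad (28 mm along rack x, 38 along rack y, 8 thick), moves with the lever. At rest at rack x 0, y 148, z 124 mm, face rising 0.22 rad outwards (+y); at the stop 38 mm lower, falling 0.23 rad outwards, 2 mm farther out. Nothing beneath it.
- shaker_lever_pad (a point): the same point of the press pad on the shaker's dispenser.
- jar_center (a point): middle of the spice jar, a straight clear-glass cylinder 41 mm across, 105 mm long, flat black lid; it lies across the ramp against the gate at the start (about x = +23 mm in its dispenser's frame). In the tray it lies at x below -35 mm. Once the gate is up it needs a second or less to roll down.
- shaker_center (a point): middle of the salt shaker, clear, waisted, 44 mm across, 90 mm long, domed grey top; lies across the ramp of the other dispenser against its gate.
- lemon: yellow lemon, 71 x 53 x 51 mm, loose on the worktop; origin at its underside.
- mug: two-tone blue-green and cream mug, 78 mm across, 97 mm high, loose; origin at its underside.
- cup: green cup without handle, 66 mm across, 90 mm high, loose; origin at its underside.
- jar: the spice jar itself; origin at the centre of its foot, z along it to the lid (see point jar_center).
- shaker: the salt shaker itself; origin at the centre of its foot, z along it to the top.
Mind the look-alikes: they are no part of the job. Leave any pink look-alike of the shaker alone. Leave any red look-alike of the jar alone.

How it is judged:
On the way, in this order (a step that is already met when the one before it is completed fails the run):
1. the pad of the spice jar's dispenser is pressed down and the gate rises (value of joint jar_lever above 0.22 rad), for 0.05 s.
2. the jar has rolled into the tray while the pad is still held down (x of jar_center in the frame of jar_rack below -0.03 m and value of joint jar_lever above 0.2 rad), for 0.1 s.
At the end, for the whole second after the job is handed in: The spice jar lies at rest in its dispenser's tray (its middle 30 to 115 mm in front of the gate, less than 50 mm above the worktop), both levers are back at rest (within 0.05 rad, gates down), and the shaker is still behind its gate (moved less than 20 mm) (x of jar_center in the frame of jar_rack between -0.115 and -0.03 m and y of jar_center in the frame of jar_rack between -0.03 and 0.03 m and z of jar_center in the frame of jar_rack below 0.05 m and linear speed of jar below 0.03 m/s and value of joint each of jar_lever, shaker_lever below 0.05 rad and x of shaker_center in the frame of shaker_rack above 0.01 m and distance of shaker_center from where it was at the start of the episode below 0.02 m); the robot touches nothing.
It fails at once if the jar or the shaker is lifted, or touched by the robot (over 0.5 N) (z of jar_center in the frame of jar_rack above 0.12 m or z of shaker_center in the frame of shaker_rack above 0.12 m or contact force between any of the fingers, the arm and jar above 0.5 N or contact force between any of the fingers, the arm and shaker above 0.5 N).
It fails at once if the jar's gate is raised in another way than by pressing the pad (lever over 0.15 rad with the fingers more than 90 mm sideways of the pad) (value of joint jar_lever above 0.15 rad and horizontal distance between the grasp point and jar_lever_pad above 0.09 m).
It fails at once if the lever of the shaker's dispenser is pressed (over 0.12 rad) (value of joint shaker_lever above 0.12 rad).
It fails at once if the lever snaps back (faster than 4 rad/s) (velocity of joint jar_lever below -4 rad/s).
It fails at once if the lemon, mug or cup is moved more than 30 mm or tipped (distance of lemon from where it was at the start of the episode above 0.03 m or (distance of mug from where it was at the start of the episode above 0.03 m or angle between mug's own z axis and vertical above 0.3 rad) or (distance of cup from where it was at the start of the episode above 0.03 m or angle between cup's own z axis and vertical above 0.3 rad)).
It also fails if it takes over 32 s, if anything falls off the work surface, if the arm or the gripper's body presses on something with over 40 N, if the wrist force passes 120 N, or if a joint passes its speed limit or range.

### The arm

A 6-joint arm with a two-finger parallel gripper is mounted at the origin on the work surface; the furniture and walls round the work are solid. World frame = base frame: x ahead of the robot, y to its left, z up, the work surface at z = 0. Lengths are in m, angles in rad, forces in N, time in s.
With the tool pointing down it reaches from about 0.35 to 0.975 m from the base axis. Payload 4.9 kg.
Tool frame: the origin (TCP) lies at the very end of the fingers, on their centre line; the grasp point (between the pads) lies 19 mm behind it; z points along the fingers, y is the line along which they close (so a half turn about z gives the same grasp; the last joint's range is limited). The gripper opens to 85 mm and grips with 20 to 120 N. Pads are 22 mm wide; open, the fingers measure 114 mm over their backs; the gripper's body (76 mm by 85 mm) begins 54 mm behind the grasp point. The pads swing forward as they close: fully open they stand 13 mm farther back than shut.
Start: joints at [-1.357, 0.053, 1.613, -0, 1.476, -0.119], TCP at [0.204, -0.591, 0.231] pointing down, gripper open.
Joint ranges: [-3.01, 3.01], [-1.01, 2.22], [0.06, 2.58], [-1.02, 4.17], [0.09, 2.62], [-3.14, 3.14]. Speed limits (rad/s): [2.57, 2.57, 3.14, 3.14, 3.14, 3.14].

### API

Orientations are given as a rotation vector (axis times angle).
In Python, from station import ctrl gives the robot as it stands.
- The arm moves only by the tool jog_arm, never from a script. Its argument "plan" is a list of rows, each a list of 7 numbers: the shift along the tool's x, y, z in units of 0.02 m (1.0 is 0.02 m), then the turn, a rotation vector about the tool's x, y, z in units of 45 degrees (1.0 is 45 degrees), then the opening, from -1 (shut) to 1 (fully open). A call has 1 to 8 rows; each row shifts and turns the commanded pose from where the row before left it, along the tool's axes as they then stand; what a row does not reach is not made up. A row lasts 1/10 s, in which the tool goes at most 50 mm and 8.59 degrees, less where a joint would pass 70% of its speed; a pose out of reach is approached as far as the arm can. A call with a number of a shift or a turn outside -1 to 1 is refused whole. A call with a gripper value outside its range is refused whole. The fingers move at their own pace and stop on an object; "grip_force" is the grip in N (left out, the last holds). Time passes only in rows, so rows that do not move let the fingers close. It gives the time, the measured TCP pose, the force, the opening and the grip force at its end, in the units of the state.
- ctrl.get_obs(): the state, without advancing time (a new reading comes with each control period).
- ctrl.get_image(name): name is "side" or "top" or "wrist"; returns (picture, depth): 400x640x3 uint8, red, green, blue; 400x640 float32, m along the optical axis (not along the pixel's ray), 0 where there is no reading.
- ctrl.camera_info(name): a dict with "camera_matrix" (3x3 intrinsics, pixels), "rvec" (rotation vector, rad) and "tvec" (3), from world to camera coordinates, as OpenCV has them; the wrist camera has in their place "T_tool_cam" (4x4, takes a point from camera to tool coordinates, whose origin is the TCP and whose axes are the flange's). Camera axes: x right, y down, z forward; pixel columns grow to the right and rows downward; lengths in m; the calibration is good to about 2 mm. A picture is of the moment at which its call begins: read the wrist's pose just before it. camera_info takes no time and is no camera call.
- ctrl.finish_job(): hands the job in; it is judged then, once.
The state is a dict: "t": time; "q": joint angles; "dq": joint speeds; "effort": joint torques, N m; "tool_pos": TCP position; "tool_rot": TCP orientation; "contact_force": force on the tool from outside, world axes, zero at the start; "wrist_torque": the same for the moment, N m; "opening": finger opening in m; "grip_force": force on a finger pad.
Only numpy, scipy, OpenCV 4.12 (cv2) and the standard library are available. Lean on these libraries where they do the work, as an engineer would, in place of code of your own. Each camera call takes 0.05 s, during which the arm holds its last target. There are 200 camera calls.

## Working session

There is one attempt and no reset: what is moved stays moved. The work goes in short steps, Python scripts to look and compute and a tool call to move; the robot and the scene stay as the last step left them, time stands still between calls to the robot, and variables do not carry over. Pictures are saved under pics/ and viewed, at most 10 in all, crops included, and the job is handed in when it is done.

Besides the shell and the picture viewer there is one more tool, called after "Emit:" as name(argument=value, ...) on one line, values as JSON. jog_arm: Moves the arm, as the interface text tells. Shifts and turns lie within -1 to 1; 1 stands for 0.02 m of shift or 45 degrees of turn. Its arguments: {"type":"object","properties":{"plan":{"type":"array"},"grip_force":{"type":"number"}},"required":["plan"]}

```bash
mkdir -p pics
cat > h.py <<'E'
from station import ctrl
import numpy as np, cv2
from scipy.spatial.transform import Rotation as R
def cam(n):
    o=ctrl.get_obs(); c=ctrl.camera_info(n); K=np.array(c["camera_matrix"],float)
    if "T_tool_cam" in c:
        T=np.eye(4);T[:3,:3]=R.from_rotvec(o["tool_rot"]).as_matrix();T[:3,3]=o["tool_pos"]
        T=T@np.array(c["T_tool_cam"])
    else:
        E=np.eye(4);E[:3,:3]=R.from_rotvec(np.ravel(c["rvec"])).as_matrix();E[:3,3]=np.ravel(c["tvec"]);T=np.linalg.inv(E)
    im,d=ctrl.get_image(n); return im,d,K,T
def pts(d,K,T):
    v,u=np.mgrid[:d.shape[0],:d.shape[1]]
    P=np.stack([(u-K[0,2])/K[0,0]*d,(v-K[1,2])/K[1,1]*d,d],-1)
    return P@T[:3,:3].T+T[:3,3]
E
python3 - <<'E'
from h import *
ims=[]
for n in("top","side"):
    im,d,K,T=cam(n); np.savez(f"{n}.npz",im=im,d=d,K=K,T=T); print(n,T.round(3),K[0,0])
    cv2.imwrite(f"pics/{n}0.png",im[...,::-1])
o=ctrl.get_obs();print(o)
E
```

```text
top [[-0.011 -0.998  0.068  0.518]
 [-1.     0.012  0.002  0.093]
 [-0.003 -0.068 -0.998  1.408]
 [ 0.     0.     0.     1.   ]] 500.55353395669465
side [[-0.971 -0.102  0.215  0.255]
 [-0.237  0.395 -0.887  1.526]
 [ 0.005 -0.913 -0.408  0.757]
 [ 0.     0.     0.     1.   ]] 501.48334130551575
{'t': 0.1, 'q': array([-1.35701830e+00,  5.33142127e-02,  1.61419140e+00, -1.09331818e-05,
        1.47598989e+00, -1.19025418e-01]), 'dq': array([ 1.03161843e-04, -4.26152422e-04, -3.73328798e-03,  3.93680353e-05,
        1.27747043e-04,  2.18998762e-04]), 'effort': array([ 3.90517507e-04, -3.94907212e+01, -3.71364212e+01, -7.72772592e-05,
        3.91459369e-03, -9.33416970e-06]), 'tool_pos': array([ 0.2040431 , -0.59014544,  0.23015073]), 'tool_rot': array([-3.09632409e+00, -5.20044122e-01,  1.58533782e-04]), 'contact_force': array([-0.01381023, -0.39576055, -0.44138304]), 'wrist_torque': array([-0.01065451, -0.03098809, -0.0096541 ]), 'grip_force': 0.0, 'opening': 0.08537400900965368}
```

View pics/top0.png

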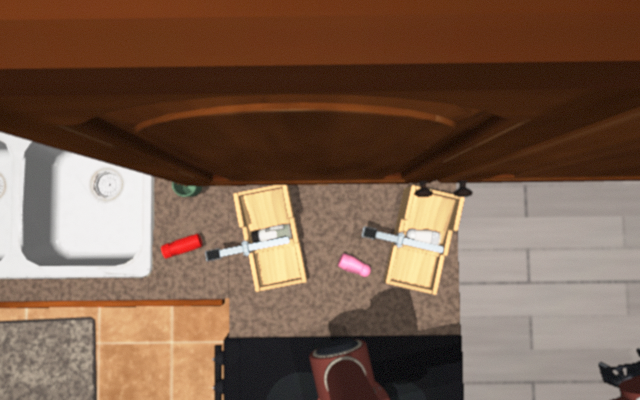

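View pics/side0.png

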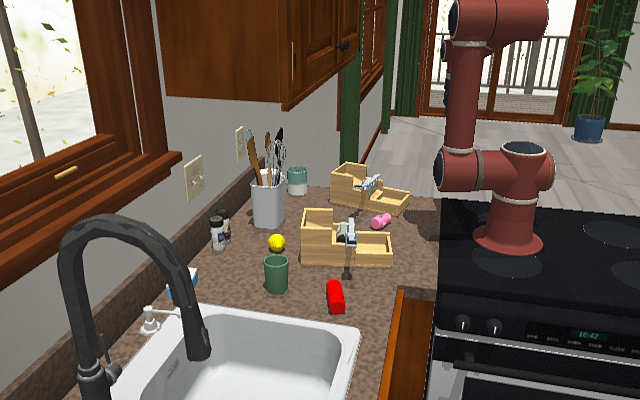

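The top view shows two racks at (270,238) and (425,240), with dark pads at (212,255) and (370,232). The look-alikes are red at (182,246) and pink at (355,265). I'll enlarge the racks to tell which one holds the jar.

Run:
```python
from h import *
z=np.load("top.npz");im=z["im"];P=pts(z["d"],z["K"],z["T"])
a=cv2.resize(im[180:300,200:310],None,fx=3.6,fy=3.6,interpolation=3);b=cv2.resize(im[180:300,358:468],None,fx=3.6,fy=3.6,interpolation=3)
cv2.imwrite("pics/zoom.png",np.hstack([a,b])[...,::-1])
# dark pads
for (u0,u1,v0,v1) in((203,222,247,262),(361,378,225,240)):
    s=im[v0:v1,u0:u1].astype(int); p=P[v0:v1,u0:u1]
    m=(s.max(-1)<75)&(p[...,2]>.09)
    ys,xs=np.nonzero(m);print(m.sum(),xs.mean()+u0,ys.mean()+v0,p[m].mean(0),p[m].min(0),p[m].max(0))
# racks: wood colour
hsv=cv2.cvtColor(im,cv2.COLOR_RGB2HSV)
m=((hsv[...,0]>12)&(hsv[...,0]<30)&(hsv[...,1]>60)&(hsv[...,2]>150)).astype(np.uint8)
m[:184]=0;m[296:]=0
for u0,u1 in((225,312),(375,470)):
    mm=m.copy();mm[:,:u0]=0;mm[:,u1:]=0
    ys,xs=np.nonzero(mm);print(cv2.minAreaRect(np.c_[xs,ys].astype(np.float32)))
    q=P[mm>0];q=q[(q[:,2]>.03)&(q[:,2]<.14)];r=cv2.minAreaRect(q[:,:2].astype(np.float32));print(r,cv2.boxPoints(r).round(3).tolist(),q[:,2].max())
```

```text
91 212.62637362637363 254.25274725274724 [0.44353435 0.35829276 0.12330164] [0.43148275 0.34464037 0.11591153] [0.45430756 0.37266985 0.12997186]
86 369.9186046511628 232.2906976744186 [ 0.49486214 -0.04401279  0.12381129] [ 0.48260536 -0.05997868  0.11719842] [ 0.50597906 -0.03085217  0.13406689]
((267.9999694824219, 239.49996948242188), (110.99998474121094, 85.99998474121094), 90.0)
((0.48244813084602356, 0.21508535742759705), (0.2671188414096832, 0.14061789214611053), 10.674337387084961) [[0.33799999952316284, 0.2590000033378601], [0.36399999260902405, 0.12099999934434891], [0.6269999742507935, 0.17100000381469727], [0.6010000109672546, 0.3089999854564667]] 0.12932204440644068
((419.5, 240.0), (110.0, 89.0), 90.0)
((0.4712587893009186, -0.18948230147361755), (0.1418299525976181, 0.26698967814445496), 76.26158905029297) [[0.32499998807907104, -0.22699999809265137], [0.5839999914169312, -0.28999999165534973], [0.6179999709129333, -0.15199999511241913], [0.3580000102519989, -0.08900000154972076]] 0.1313109650872788
```

View pics/zoom.png

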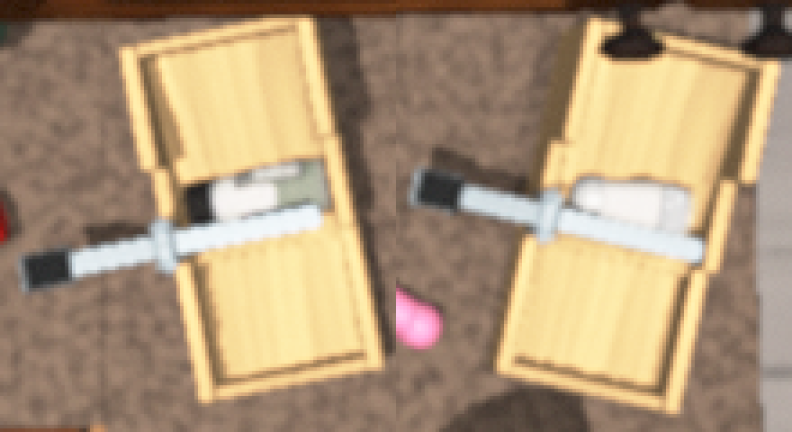

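The left rack holds the jar: its black lid is at about (255,235) in the top view. Its pad measures (0.444, 0.358, 0.123), which matches the given height, and it sits about 148 mm from the rack origin I get from the rack outline. I'll sweep over there with the gripper shut.

Emit:
jog_arm(plan=[[0.89,-1,0,0,0,0,-1],[0.89,-1,0,0,0,0,-1],[0.89,-1,0,0,0,0,-1],[0.89,-1,0,0,0,0,-1],[0.89,-1,0,0,0,0,-1],[0.89,-1,0,0,0,0,-1],[0.89,-1,0,0,0,0,-1],[0.89,-1,0,0,0,0,-1]])

```text
t: 0.9
tool_pos: [0.2866, -0.3917, 0.2307]
tool_rot: [-3.097, -0.52, 0.0]
contact_force: [-0.9, -0.1, -0.7]
opening: 0.0003
grip_force: 0.0
```

Emit:
jog_arm(plan=[[0.89,-1,0,0,0,0,-1],[0.89,-1,0,0,0,0,-1],[0.89,-1,0,0,0,0,-1],[0.89,-1,0,0,0,0,-1],[0.89,-1,0,0,0,0,-1],[0.89,-1,0,0,0,0,-1],[0.89,-1,0,0,0,0,-1],[0.89,-1,0,0,0,0,-1]])

```text
t: 1.7
tool_pos: [0.3688, -0.194, 0.2308]
tool_rot: [-3.098, -0.52, 0.001]
contact_force: [-0.1, 0.1, 0.7]
opening: -0.0001
grip_force: 0.0
```

Emit:
jog_arm(plan=[[0.89,-1,0,0,0,0,-1],[0.89,-1,0,0,0,0,-1],[0.89,-1,0,0,0,0,-1],[0.45,-1,0,0,0,0,-1],[0.45,-1,0,0,0,0,-1],[0.45,-1,0,0,0,0,-1],[0.45,-1,0,0,0,0,-1],[0.45,-1,0,0,0,0,-1]])

```text
t: 2.5
tool_pos: [0.4092, -0.0108, 0.2308]
tool_rot: [-3.098, -0.52, 0.001]
contact_force: [0.7, 0.6, -0.4]
opening: -0.0002
grip_force: 0.0
```

Emit:
jog_arm(plan=[[0.45,-1,0,0,0,0,-1],[0.45,-1,0,0,0,0,-1],[0.45,-1,0,0,0,0,-1],[0.45,-1,0,0,0,0,-1],[0.45,-1,0,0,0,0,-1],[0.45,-1,0,0,0,0,-1],[0.45,-1,0,0,0,0,-1],[0.45,-1,0,0,0,0,-1]])

```text
t: 3.3
tool_pos: [0.425, 0.1638, 0.2308]
tool_rot: [3.098, 0.521, -0.001]
contact_force: [0.5, 0.2, -0.6]
opening: 0.0003
grip_force: 0.0
```

Emit:
jog_arm(plan=[[0.45,-1,0,0,0,0,-1],[0.45,-1,0,0,0,0,-1],[0.45,-1,0,0,0,0,-1],[0.45,-1,0,0,0,0,-1],[0.45,-1,0,0,0,0,-1],[0.45,-1,0,0,0,0,-1],[0.45,-1,0,0,0,0,-1],[0,0,0,0,0,0,-1]])

```text
t: 4.1
tool_pos: [0.4387, 0.3173, 0.2306]
tool_rot: [-3.097, -0.524, 0.002]
contact_force: [0.7, -1.3, 0.4]
opening: 0.0001
grip_force: 0.0
```

Run:
```python
from h import *
im,d,K,T=cam("wrist");cv2.imwrite("pics/w1.png",im[...,::-1]);np.savez("w1.npz",im=im,d=d,K=K,T=T)
P=pts(d,K,T);o=ctrl.get_obs();print(o["tool_pos"],o["q"],T.round(3))
m=(im.max(-1)<75)&(P[...,2]>.1)&(P[...,2]<.145)&(d>0)
n,l,s,c=cv2.connectedComponentsWithStats(m.astype(np.uint8))
for i in range(1,n):
    if s[i,4]>200: q=P[l==i];print(s[i],c[i],q.mean(0),q.min(0),q.max(0),np.mean(cv2.boxPoints(cv2.minAreaRect(q[:,:2].astype(np.float32))),0),cv2.minAreaRect(q[:,:2].astype(np.float32)))
```

```text
[0.43870371 0.31621178 0.2306195 ] [ 4.87055436e-01 -1.47919464e-01  1.80787238e+00 -3.00264943e-04
  1.48317557e+00  1.72333113e+00] [[ 0.329 -0.899 -0.291  0.512]
 [-0.944 -0.313 -0.101  0.343]
 [ 0.     0.308 -0.951  0.372]
 [ 0.     0.     0.     1.   ]]
[257 166  38  28 900] [275.25111111 179.67      ] [0.44281819 0.35923043 0.12180686] [0.42826564 0.34176737 0.11529578] [0.45731352 0.37645701 0.12627502] [0.44273943 0.35902286] ((0.44273942708969116, 0.359022855758667), (0.024064786732196808, 0.0321597121655941), 10.983891487121582)
```

View pics/w1.png

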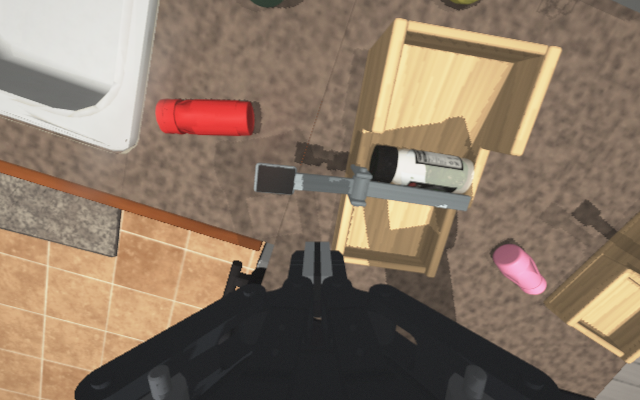

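The wrist view confirms it: the black-lidded jar is at (385,163) and its pad at (275,180), which gives (0.443, 0.359, 0.122). I'll move over the pad and go down to just above it.

Emit:
jog_arm(plan=[[0.45,-1,0.5,0,0,0,-1],[0.45,-0.95,1,0,0,0,-1],[0,0,1,0,0,0,-1],[0,0,1,0,0,0,-1],[0,0,0.8,0,0,0,-1],[0,0,0,0,0,0,-1]])

```text
t: 4.75
tool_pos: [0.4418, 0.3567, 0.1421]
tool_rot: [3.096, 0.519, -0.008]
contact_force: [0.4, 0.2, -0.6]
opening: -0.0
grip_force: 0.0
```

Down from 0.142 to about 0.090.

Emit:
jog_arm(plan=[[0,0,0.5,0,0,0,-1],[0,0,0.3,0,0,0,-1],[0,0,0.3,0,0,0,-1],[0,0,0.3,0,0,0,-1],[0,0,0.3,0,0,0,-1],[0,0,0.3,0,0,0,-1],[0,0,0.3,0,0,0,-1],[0,0,0.3,0,0,0,-1]])

```text
t: 5.55
tool_pos: [0.4441, 0.3593, 0.0938]
tool_rot: [-3.097, -0.52, -0.003]
contact_force: [0.3, 2.3, 4.9]
opening: 0.0002
grip_force: 2.9
```

Emit:
jog_arm(plan=[[0,0,0.2,0,0,0,-1],[0,0,0,0,0,0,-1],[0,0,0,0,0,0,-1],[0,0,0,0,0,0,-1],[0,0,0,0,0,0,-1],[0,0,0,0,0,0,-1],[0,0,0,0,0,0,-1],[0,0,0,0,0,0,-1]])

```text
t: 6.35
tool_pos: [0.4441, 0.3589, 0.0901]
tool_rot: [-3.098, -0.52, -0.003]
contact_force: [-0.4, 1.7, 6.5]
opening: -0.0002
grip_force: 3.1
```

Run:
```python
from h import *
im,d,K,T=cam("wrist");im2=cam("top")[0]
b=cv2.resize(im2[180:300,200:310],None,fx=3,fy=3,interpolation=3);a=cv2.resize(im[:,:],(450,360)[::1],interpolation=3)
cv2.imwrite("pics/w2.png",np.hstack([a,b])[...,::-1]);print(ctrl.get_obs()["contact_force"])
```

```text
[0.42342591 1.50911985 6.37661447]
```

View pics/w2.png

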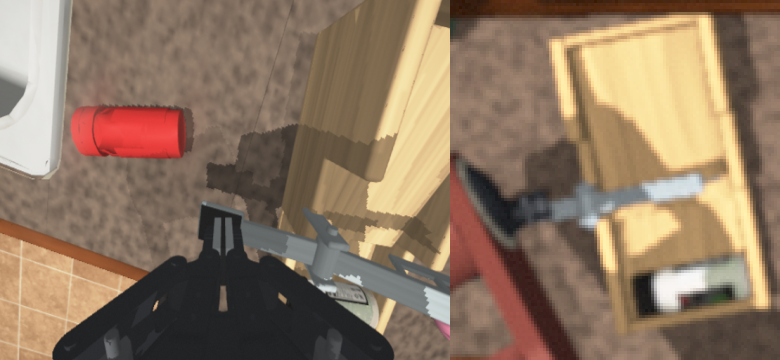

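The right-hand crop shows the jar lying in the tray around (695,285), with the pad still held down. Now I'll ease the pad up slowly.

Emit:
jog_arm(plan=[[0,0,-0.2,0,0,0,-1],[0,0,-0.25,0,0,0,-1],[0,0,-0.25,0,0,0,-1],[0,0,-0.25,0,0,0,-1],[0,0,-0.25,0,0,0,-1],[0,0,-0.25,0,0,0,-1],[0,0,-0.25,0,0,0,-1],[0,0,-0.25,0,0,0,-1]])

```text
t: 7.25
tool_pos: [0.4424, 0.3578, 0.1275]
tool_rot: [3.097, 0.52, -0.005]
contact_force: [-0.3, -0.4, 0.3]
opening: 0.0001
grip_force: 0.0
```

Emit:
jog_arm(plan=[[0,0,-0.25,0,0,0,-1],[0,0,-0.25,0,0,0,-1],[0,0,-0.5,0,0,0,-1],[0,0,-1,0,0,0,-1],[0,0,-1,0,0,0,-1],[-0.6,0.2,-1,0,0,0,-1],[-1,0.3,-0.5,0,0,0,-1],[-1,0.3,0,0,0,0,-1]])

```text
t: 8.05
tool_pos: [0.4, 0.3268, 0.2214]
tool_rot: [-3.096, -0.52, -0.006]
contact_force: [0.4, -0.0, -0.3]
opening: -0.0001
grip_force: 0.0
```

Emit:
jog_arm(plan=[[-1,0.3,0,0,0,0,-1],[-1,0.3,0,0,0,0,-1],[0,0,0,0,0,0,-1],[0,0,0,0,0,0,-1]])

```text
t: 8.45
tool_pos: [0.3659, 0.3023, 0.2189]
tool_rot: [-3.098, -0.52, -0.002]
contact_force: [-0.6, -0.0, -0.8]
opening: -0.0
grip_force: 0.0
```

Run:
```python
from h import *
im,d,K,T=cam("top");P=pts(d,K,T)
b=cv2.resize(im[180:300,200:310],None,fx=4,fy=4,interpolation=3)
cv2.imwrite("pics/t3.png",b[...,::-1])
p=P[247:262,203:222];m=(im[247:262,203:222].max(-1)<75)&(p[...,2]>.07)&(p[...,2]<.14);print(m.sum(),p[m].mean(0))
```

```text
91 [0.44356939 0.35815978 0.12394597]
```

View pics/t3.png

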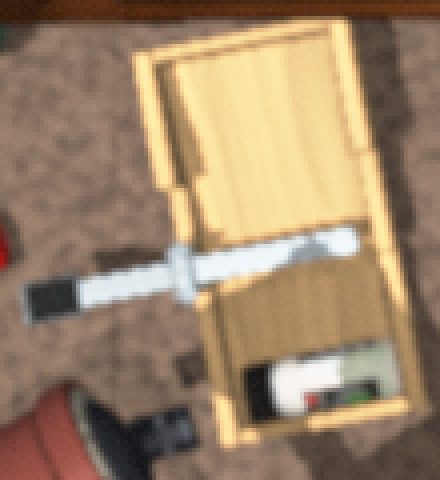

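The jar lies in the tray around (325,385). The pad, at (50,298), is back at its rest height of 0.124, and the arm is clear of everything, so I'll hand in.

```bash
python3 -c "
from station import ctrl
print(ctrl.finish_job())"
```

```text
the job is handed in; nothing more can be done
None
```

The job is handed in at about 8.5 s: the spice jar is in its tray, the pad is back at its rest height with the gate closed, and the arm has moved clear; no verdict was returned, and I did not re-image the shaker's dispenser at the end.

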